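Kit the parts for a board repair

ROBOT

A 7-joint arm with a two-finger parallel gripper is mounted at the origin on the work surface. World frame = base frame: x ahead of the robot, y to its left, z up, the work surface at z = 0. Lengths are in m, angles in rad, forces in N, time in s.
With the tool pointing down it reaches from about 0.35 to 0.9 m from the base axis. Payload 7.2 kg.
Tool frame: the origin (TCP) lies at the centre of the arm's flange, where the gripper is bolted on; the fingertips stand 182 mm ahead of it and the grasp point (between the pads) lies 163 mm ahead of it; z points along the fingers, y is the direction in which the jaws open and shut (so a half turn about z gives the same grasp; the last joint's range is limited). The gripper opens to 88 mm and grips with 3 to 60 N. Pads are 20 mm wide; open, the fingers measure 115 mm over their backs; the gripper's body (75 mm by 178 mm) begins 61 mm behind the grasp point.
Start: joints at [-0.068, 0.411, -0.013, 1.596, 0.006, 1.134, -0.082], TCP at [0.625, -0, 0.405] pointing down, gripper open.
Joint ranges: [-2.95, 2.95], [-0.29, 1.99], [-1.47, 1.44], [0.14, 2.54], [-1.03, 4.17], [0.13, 1.85], [-2.86, 2.86]. Speed limits (rad/s): [2.39, 2.39, 3.01, 3.01, 3.14, 3.14, 3.14].

INTERFACE

Orientations are given as a 3x3 rotation matrix whose columns are the frame's x, y, z axes.
In Python, from rig import manip, eyes, close_job, spotter gives the robot as it stands.
- The arm moves only by the shell command python3 -m handwheel 'ROWS'. ROWS is JSON, a list that holds one entry, the list of rows, each a list of 7 numbers: the opening, from -1 (shut) to 1 (fully open), so that 0 is half open, then the shift along the world's x, y, z in cm, then the turn, a rotation vector about the world's x, y, z in rad. In form: [[[fingers, tx, ty, tz, ax, ay, az], ...]]. A call has 1 to 12 rows; each row shifts and turns the commanded pose from where the row before left it; what a row does not reach is not made up. A row lasts 1/8 s, in which the tool goes at most 62.5 mm and 10.7 degrees, less where a joint would pass 70% of its speed; a pose out of reach is approached as far as the arm can. A call is refused whole if a number of a shift passes 6.25 or a number of a turn 0.188, either way. A call with a gripper value outside its range is refused whole. The fingers move at their own pace and stop on an object; the grip force is fixed at half the most. Time passes only in rows, so rows that do not move let the fingers close. It gives the time, the measured TCP pose, the force and the opening at its end, in the units of the state.
- manip.get_obs(): the state, without advancing time (a new reading comes with each control period).
- eyes.grab_frame(name): name is "scene" or "side" or "wrist"; returns the picture (480x640x3 uint8, red, green, blue); there is no depth.
- eyes.camera_info(name): a dict with "K" (3x3 intrinsics, pixels), "R" (3x3) and "t" (3): a world point X has camera coordinates R X + t; the wrist camera has in their place "hand_eye" (4x4, takes a point from camera to tool coordinates, whose origin is the TCP and whose axes are the flange's). Camera axes: x right, y down, z forward; pixel columns grow to the right and rows downward; lengths in m; the calibration is good to about 2 mm. A picture is of the moment at which its call begins: read the wrist's pose just before it. camera_info takes no time and is no camera call.
- close_job(): hands the job in, once; it reports no verdict.
Trained networks look in the newest picture that a camera, given by its name, has taken for a name from the list of things; names that differ only in an ending like _2 or _b are one class to them, and where a whole thing is asked for, a point or a joint stands for the part that bears it (a point fixed in the world has none). Each returns a list of dicts, best first, with "score" (0 to 1); they miss things now and then, are a little off and sometimes report something else, mostly with a low value. They report only what shows in the picture. A call takes as long as a camera call.
- spotter.trace(camera, label): "mask" (480x640 bool, what is visible of it) and "at" ([row, column] in pixels, amid what is visible of it).
The state is a dict: "t": time; "joint_pos": joint angles; "joint_vel": joint speeds; "tau": joint torques, N m; "eef_pos": TCP position; "ee_rot": TCP orientation; "wrist_force": force on the tool from outside, world axes, zero at the start; "torque": the same for the moment, N m; "finger_gap": finger opening in m.
Only numpy, scipy, OpenCV 4.12 (cv2) and the standard library are available. Lean on these libraries where they do the work, as an engineer would, in place of code of your own. Each camera call takes 0.05 s, during which the arm holds its last target.

TASK

Make up the parts kit for a board repair: take the wide capacitor, the square heat sink, the terminal block and the copper ring coil from the blue mat and set each one down, without dropping it, in its own nest in the grey tray: capacitor in the round recess, heat sink in the square one, terminal block lengthwise in the long one, coil flat over the post. Each must sit upright, fully down and about in the middle of its nest; leave the slim capacitor and the narrow heat sink where they are.

Things in the scene. Friction and masses are not known exactly. Their poses are not given: they have to be found in the camera images.
- cap_wide_center (a point): The wide capacitor: upright can with dark sleeve and silvery top, 35 mm diameter, 40 mm high, about 60 g. Belongs in the round nest. Stands upright on a flat mat, 25 mm or more clear of its neighbours on its left and right (along the world's y), so open the fingers only a little wider than the part; origin: its centre, half-way up; z up.
- sink_square_center (a point): The square heat sink: bare aluminium block with upright fins, 40 x 40 mm seen from above, 30 mm high, about 70 g; its fins run along its x axis; the four sides can be gripped like a solid block. Belongs in the square nest. Stands upright on a flat mat, 25 mm or more clear of its neighbours on its left and right (along the world's y), so open the fingers only a little wider than the part; origin: its centre, half-way up; z up.
- terminal_center (a point): The terminal block: green plastic bar with a row of six screws on top, 60 mm long (its x axis) by 18 mm wide (y), 22 mm high, about 30 g. Belongs in the long nest, lengthwise either way round. Stands upright on a flat mat, 25 mm or more clear of its neighbours on its left and right (along the world's y), so open the fingers only a little wider than the part; origin: its centre, half-way up; z up.
- coil_center (a point): The ring coil: copper-wound ring, 46 mm outside diameter, 26 mm hole, 22 mm high, lying flat, about 60 g. Belongs over the post of the post nest. Stands upright on a flat mat, 25 mm or more clear of its neighbours on its left and right (along the world's y), so open the fingers only a little wider than the part; origin: its centre, half-way up; z up.
- cap_slim_center (a point): Look-alike, to be left alone: slim capacitor, same can but only 22 mm diameter, 40 mm high. Origin: its centre, half-way up.
- sink_narrow_center (a point): Look-alike, to be left alone: narrow finned heat sink, 40 mm (x) by only 22 mm (y), 30 mm high. Origin: its centre, half-way up.
- nest_round: Nest for the wide capacitor: 9 mm high pad with one round recess in the middle, 51 mm diameter and 5 mm deep, so its light floor is 4 mm above the origin. Fixed in the tray; all four nests are 88 x 88 mm dark pads, side by side two by two at 92 mm pitch in the grey tray (198 x 198 mm, rim 22 mm above the tray's underside, which is 4 mm below the nests' underside), and which nest is in which corner varies. Origin: centre of its underside, z up.
- nest_square: Nest for the square heat sink: 9 mm high pad with one square recess in the middle, 56 x 56 mm (sides along x and y) and 5 mm deep, so its light floor is 4 mm above the origin. Fixed in the tray; all four nests are 88 x 88 mm dark pads, side by side two by two at 92 mm pitch in the grey tray (198 x 198 mm, rim 22 mm above the tray's underside, which is 4 mm below the nests' underside), and which nest is in which corner varies. Origin: centre of its underside, z up.
- nest_long: Nest for the terminal block: 9 mm high pad with one long recess in the middle, 76 mm along its x axis by 34 mm, 5 mm deep, so its light floor is 4 mm above the origin. Fixed in the tray; all four nests are 88 x 88 mm dark pads, side by side two by two at 92 mm pitch in the grey tray (198 x 198 mm, rim 22 mm above the tray's underside, which is 4 mm below the nests' underside), and which nest is in which corner varies. Origin: centre of its underside, z up.
- nest_post: Nest for the ring coil: 4 mm high flat pad with a white post in the middle, 10 mm diameter, top 18 mm above the origin; the coil lies flat on the pad around the post. Fixed in the tray; all four nests are 88 x 88 mm dark pads, side by side two by two at 92 mm pitch in the grey tray (198 x 198 mm, rim 22 mm above the tray's underside, which is 4 mm below the nests' underside), and which nest is in which corner varies. Origin: centre of its underside, z up.

How it is judged:
By the outcome, as a careful person would: the job done as asked, in the order asked, and still so for the second after the job is handed in, with the robot touching nothing.
It also fails if it takes over 112 s, if anything falls off the work surface, if the arm or the gripper's body presses on something with over 40 N, if the wrist force passes 120 N, or if a joint passes its speed limit or range.

## Working session

There is one attempt and no reset: what is moved stays moved. The work goes in short steps, Python scripts to look and compute and a shell command to move; the robot and the scene stay as the last step left them, time stands still between calls to the robot, and variables do not carry over. Pictures are saved under pics/ and viewed, and the job is handed in when it is done.

```bash
ls; mkdir -p pics
cat > h.py <<'E'
import numpy as np, cv2
from rig import manip, eyes, spotter
def info(n):
    i=eyes.camera_info(n); K=np.array(i["K"])
    if n=="wrist":
        o=manip.get_obs(); T=np.eye(4); T[:3,:3]=o["ee_rot"]; T[:3,3]=o["eef_pos"]
        C=T@np.array(i["hand_eye"]); R=C[:3,:3].T; t=-R@C[:3,3]
    else: R=np.array(i["R"]); t=np.array(i["t"])
    return K,R,t
def ray(n,rc,z,cal=None):
    K,R,t=cal or info(n)
    d=R.T@np.linalg.inv(K)@np.array([rc[1],rc[0],1.]); c=-R.T@t
    return c+d*(z-c[2])/d[2]
def proj(n,X,cal=None):
    K,R,t=cal or info(n); p=K@(R@np.array(X)+t); return p[:2]/p[2]
def snap(n,f):
    cal=info(n); im=eyes.grab_frame(n); cv2.imwrite("pics/"+f,im[:,:,::-1]); return im,cal
E
python3 - <<'E'
from h import *
for n in ["scene","side","wrist"]:
    im,cal=snap(n,n+"0.png"); print(n,-cal[1].T@cal[2],cal[1][2])
print(manip.get_obs())
E
```

```text
pics
scene [ 1.07195451 -0.37175526  0.88660924] [-0.495675    0.34593575 -0.79663966]
side [ 0.32118507 -0.78324089  0.65918308] [ 0.23352518  0.76375919 -0.60177893]
wrist [0.62427567 0.08440521 0.38433789] [-4.67659313e-04 -3.03032885e-01 -9.52979985e-01]
{'t': 0.15, 'joint_pos': array([-0.06818386,  0.41175738, -0.01273257,  1.59682763,  0.00557634,
        1.13432971, -0.08221653]), 'joint_vel': array([ 6.68269669e-04, -3.20635981e-03,  9.50921007e-04, -2.67940654e-03,
        1.23513971e-03, -1.16341359e-03, -6.68827258e-05]), 'tau': array([ 1.23447033e-03, -5.88331139e+01,  6.41932636e-01, -2.91289848e+01,
       -5.37989591e-02,  1.57438387e-02,  1.06989046e-04]), 'eef_pos': array([ 6.24839909e-01, -1.30731793e-05,  4.03986213e-01]), 'ee_rot': array([[ 2.76845232e-07,  9.99999174e-01, -1.28562608e-03],
       [ 9.99999998e-01, -3.54746871e-07, -6.05940929e-05],
       [-6.05944989e-05, -1.28562606e-03, -9.99999172e-01]]), 'wrist_force': array([ 1.17599262, -0.63903428,  0.23598172]), 'torque': array([0.01538644, 0.04841581, 0.0035429 ]), 'finger_gap': 0.08756025506833096}
```

View pics/scene0.png

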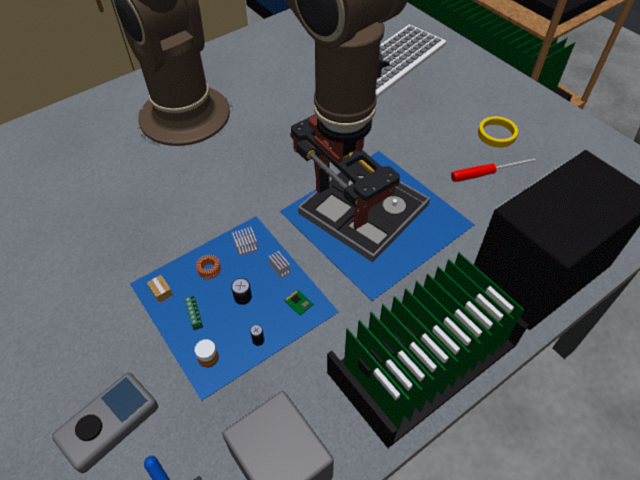

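View pics/side0.png

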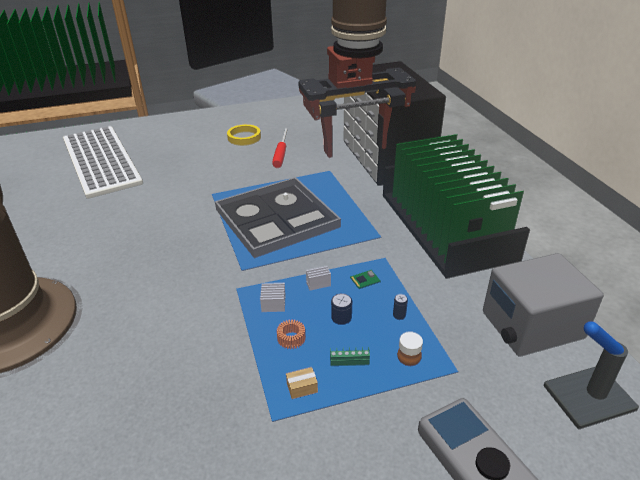

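View pics/wrist0.png

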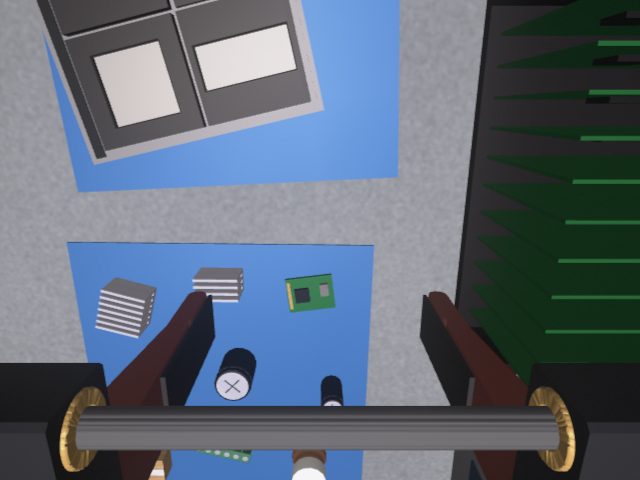

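Run:
```python
from h import *
import pickle
L=["cap_wide_center","sink_square_center","terminal_center","coil_center","cap_slim_center","sink_narrow_center","nest_round","nest_square","nest_long","nest_post"]
out={}
for n in ["side","scene"]:
    for l in L:
        r=spotter.trace(n,l)
        out[n,l]=r
        print(n,l,[(round(d["score"],2),[int(v) for v in d["at"]],int(d["mask"].sum())) for d in r[:3]])
pickle.dump(out,open("det.pkl","wb"))
print(manip.get_obs()["t"])
```

```text
side cap_wide_center [(0.69, [310, 343], 551)]
side sink_square_center [(0.7, [299, 274], 693)]
side terminal_center [(0.77, [360, 349], 612)]
side coil_center [(0.74, [335, 291], 677)]
side cap_slim_center [(0.56, [309, 400], 310), (0.43, [232, 265], 1049)]
side sink_narrow_center [(0.92, [277, 318], 472)]
side nest_round [(0.64, [207, 247], 944)]
side nest_square [(0.75, [231, 264], 969)]
side nest_long [(0.92, [217, 305], 1009), (0.38, [277, 318], 463)]
side nest_post [(0.65, [217, 303], 971), (0.64, [199, 285], 806)]
scene cap_wide_center []
scene sink_square_center [(0.81, [239, 246], 400)]
scene terminal_center [(0.58, [311, 193], 391), (0.58, [292, 243], 411)]
scene coil_center [(0.91, [266, 205], 431)]
scene cap_slim_center [(0.54, [335, 257], 230), (0.16, [206, 394], 1030)]
scene sink_narrow_center [(0.59, [265, 280], 334)]
scene nest_round [(0.54, [173, 355], 195)]
scene nest_square [(0.63, [207, 331], 1259)]
scene nest_long [(0.86, [229, 367], 1242)]
scene nest_post [(0.84, [206, 395], 1110), (0.49, [311, 194], 359)]
1.15
```

Run:
```python
from h import *
import pickle
out=pickle.load(open("det.pkl","rb"))
P={"cap_wide":([310,343],[292,243]),"sink_sq":([299,274],[239,246]),"term":([360,349],[311,193]),"coil":([335,291],[266,205]),"cap_slim":([309,400],[335,257]),"sink_n":([277,318],[265,280]),"n_sq":([231,264],[207,331]),"n_long":([217,305],[229,367]),"n_post":([199,285],[206,395])}
for k,(a,b) in P.items():
    A=[];B=[]
    for n,rc in (("side",a),("scene",b)):
        K,R,t=info(n); M=K@np.c_[R,t]
        A+= [rc[1]*M[2]-M[0], rc[0]*M[2]-M[1]]
    A=np.array(A); X=np.linalg.lstsq(A[:,:3],-A[:,3],rcond=None)[0]
    print(k,X.round(4), [np.round(ray(n,rc,X[2])-X,4)[:2] for n,rc in (("side",a),("scene",b))])
```

```text
cap_wide [ 0.5481 -0.1656  0.0187] [array([ 0.0007, -0.0021]), array([-0.0015,  0.0015])]
sink_sq [ 0.4443 -0.0951  0.0146] [array([ 0.0018, -0.0057]), array([-0.0042,  0.0037])]
term [ 0.523  -0.2607  0.0091] [array([ 0.0014, -0.0035]), array([-0.0027,  0.0025])]
coil [ 0.4512 -0.1923  0.0171] [array([ 0.0004, -0.0011]), array([-0.0009,  0.0007])]
cap_slim [ 0.6394 -0.1933  0.0187] [array([ 0.0006, -0.0021]), array([-0.0014,  0.0015])]
sink_n [ 0.5352 -0.0725  0.0165] [array([-0.0002,  0.0008]), array([ 0.0005, -0.0005])]
n_sq [0.4749 0.0987 0.0147] [array([-0.0003,  0.0013]), array([ 0.0009, -0.0008])]
n_long [0.5671 0.1205 0.0151] [array([-0.0001,  0.0004]), array([ 0.0003, -0.0003])]
n_post [0.5485 0.2142 0.0058] [array([-0.0003,  0.0017]), array([ 0.001, -0.001])]
```

```bash
python3 -m handwheel '[[[-0.1,-1.4,-1.9,0.3,0,0,-0.1745],[-0.1,-1.4,-1.9,0.3,0,0,-0.1745],[-0.1,-1.4,-1.9,0.3,0,0,-0.1745],[-0.1,-1.4,-1.9,0.3,0,0,-0.1745],[-0.1,-1.4,-1.9,0.3,0,0,-0.1745],[-0.1,-1.4,-1.9,0.3,0,0,-0.1745],[-0.1,-1.4,-1.9,0.3,0,0,-0.1745],[-0.1,-1.4,-1.9,0.3,0,0,-0.1745],[-0.1,-1.4,-1.9,0.3,0,0,-0.1745],[-0.1,0,0,0,0,0,0],[-0.1,0,0,0,0,0,0]]]'
python3 - <<'E'
from h import *
import pickle
im,cal=snap("wrist","wrist1.png")
pickle.dump((im,cal),open("w1.pkl","wb"))
snap("side","side1.png");snap("scene","scene1.png")
o=manip.get_obs();print(o["t"],o["joint_pos"],o["eef_pos"],o["ee_rot"])
E
```

```text
t: 2.52
eef_pos: [0.4995, -0.1701, 0.4316]
ee_rot: [[1.0, 0.005, 0.0], [0.005, -1.0, 0.0], [0.0, -0.0, -1.0]]
wrist_force: [0.2, 0.8, 0.0]
finger_gap: 0.0393
2.675 [-0.04519689  0.22138569  0.33705995  1.81421582 -0.08100185  1.11963457
 -1.24763419] [ 0.49955618 -0.17006793  0.43143614] [[ 9.99993726e-01  3.53666173e-03 -1.99932384e-04]
 [ 3.53671480e-03 -9.99993710e-01  2.65740753e-04]
 [-1.98991291e-04 -2.66446190e-04 -9.99999945e-01]]
```

View pics/wrist1.png

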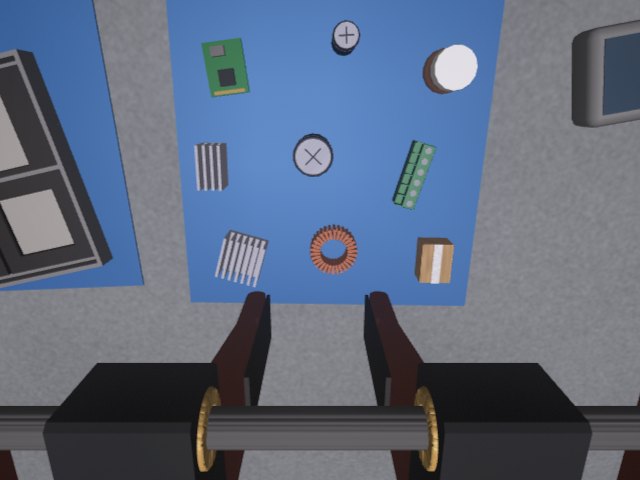

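View pics/scene1.png

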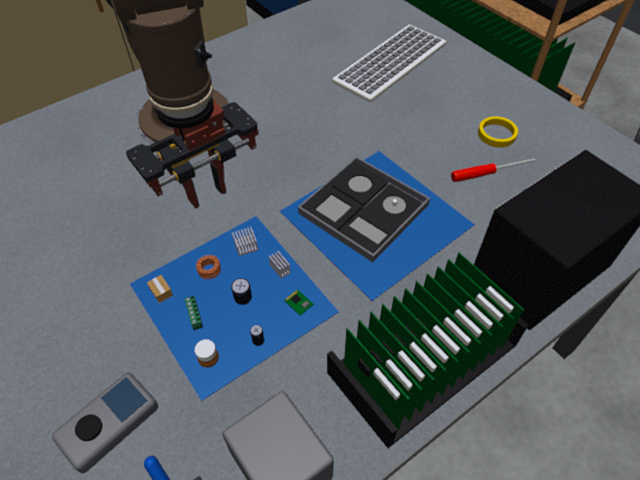

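```bash
cat >> h.py <<'E'
def ortho(im,cal,z,x0,x1,y0,y1,s=2000):
    # pixel (u,v): x = x1 - v/s , y = y1 - u/s
    K,R,t=cal
    W=int((y1-y0)*s);H=int((x1-x0)*s)
    A=np.array([[0,-1/s,x1],[-1/s,0,y1],[0,0,z],[0,0,1]])
    Hm=K@np.c_[R,t]@A
    return cv2.warpPerspective(im,np.linalg.inv(Hm),(W,H))
E
python3 - <<'E'
from h import *
import pickle
im,cal=pickle.load(open("w1.pkl","rb"))
tiles=[]
for k,z,c in [("cap",.042,(.548,-.166)),("sink",.032,(.444,-.095)),("term",.024,(.523,-.261)),("coil",.024,(.451,-.192))]:
    o=ortho(im,cal,z,c[0]-.05,c[0]+.05,c[1]-.05,c[1]+.05,3000)
    for i in range(0,300,30): # 10mm grid
        cv2.line(o,(i,0),(i,300),(255,255,0) if i==150 else (90,90,90),1); cv2.line(o,(0,i),(300,i),(255,255,0) if i==150 else (90,90,90),1)
    tiles.append(o)
cv2.imwrite("pics/ort1.png",np.vstack([np.hstack(tiles[:2]),np.hstack(tiles[2:])])[:,:,::-1])
o=pickle.load
res={}
for l in ["cap_wide_center","sink_square_center","terminal_center","coil_center"]:
    r=spotter.trace("wrist",l); res[l]=r
    print(l,[(round(d["score"],2),d["at"]) for d in r[:2]])
E
```

```text
Traceback (most recent call last):
ValueError: all the input array dimensions except for the concatenation axis must match exactly, but along dimension 0, the array at index 0 has size 300 and the array at index 1 has size 299
```

```bash
sed -i 's/W=int((y1-y0)\*s);H=int((x1-x0)\*s)/W=round((y1-y0)*s);H=round((x1-x0)*s)/' h.py
python3 - <<'E'
from h import *
import pickle
im,cal=pickle.load(open("w1.pkl","rb"))
tiles=[]
for k,z,c in [("cap",.042,(.548,-.166)),("sink",.032,(.444,-.095)),("term",.024,(.523,-.261)),("coil",.024,(.451,-.192))]:
    o=ortho(im,cal,z,c[0]-.05,c[0]+.05,c[1]-.05,c[1]+.05,3000)
    for i in range(0,300,30): # 10mm grid
        cv2.line(o,(i,0),(i,300),(255,255,0) if i==150 else (90,90,90),1); cv2.line(o,(0,i),(300,i),(255,255,0) if i==150 else (90,90,90),1)
    tiles.append(o)
cv2.imwrite("pics/ort1.png",np.vstack([np.hstack(tiles[:2]),np.hstack(tiles[2:])])[:,:,::-1])
E
```

```text
(no output)
```

View pics/ort1.png

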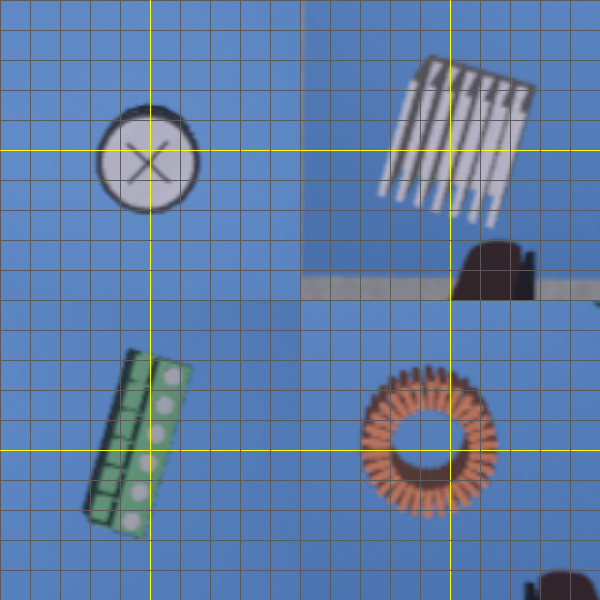

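```bash
python3 -m handwheel '[[[0.08,2.2,0.2,-5.7,0,0,0],[0.08,2.2,0.2,-5.6,0,0,0],[0.08,0,0,-5.6,0,0,0],[0.08,0,0,0,0,0,0],[0.08,0,0,0,0,0,0]]]'
python3 - <<'E'
from h import *
im,cal=snap("wrist","wrist2.png")
o=ortho(im,cal,.042,.49,.62,-.23,-.1,4000)
for i in range(0,520,40): cv2.line(o,(i,0),(i,520),(90,90,90),1); cv2.line(o,(0,i),(520,i),(90,90,90),1)
cv2.imwrite("pics/ort2.png",o[:,:,::-1]); print(manip.get_obs()["eef_pos"])
E
```

```text
t: 3.3
eef_pos: [0.5437, -0.1672, 0.2643]
ee_rot: [[1.0, 0.001, 0.001], [0.001, -1.0, -0.0], [0.001, 0.0, -1.0]]
wrist_force: [0.4, -0.9, -0.3]
finger_gap: 0.0473
[ 0.54391069 -0.16732156  0.26505315]
```

View pics/wrist2.png

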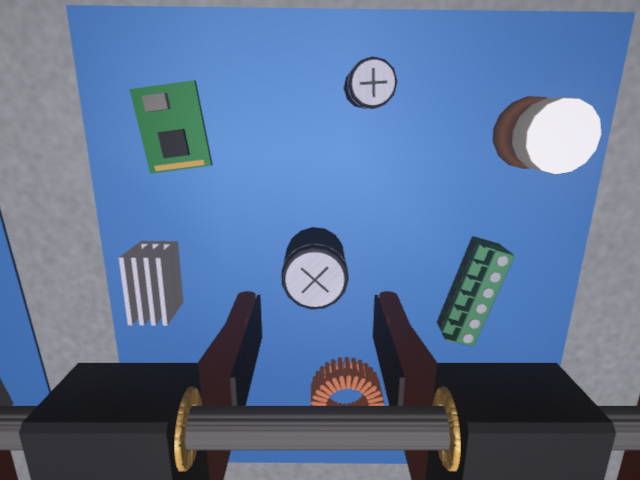

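View pics/ort2.png

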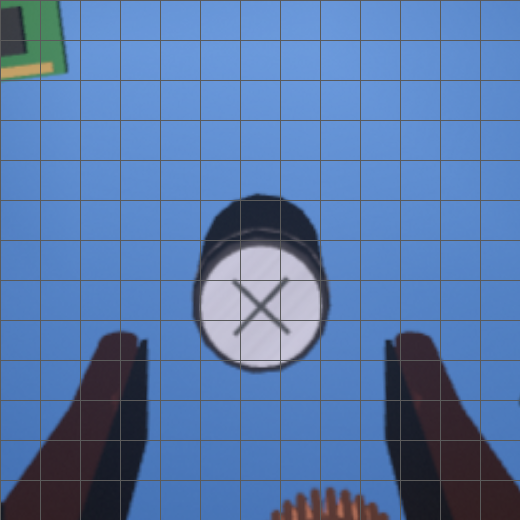

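```bash
python3 -m handwheel '[[[0.08,0.05,0.2,-3.0,0,0,0],[0.08,0,0,-2.5,0,0,0],[0.08,0,0,-1.5,0,0,0],[0.08,0,0,0,0,0,0],[0.08,0,0,0,0,0,0],[0.08,0,0,0,0,0,0]]]'
```

```text
t: 4.1
eef_pos: [0.5439, -0.1652, 0.1937]
ee_rot: [[1.0, 0.0, 0.002], [0.0, -1.0, -0.0], [0.002, 0.0, -1.0]]
wrist_force: [-0.7, 0.1, 0.1]
finger_gap: 0.0473
```

```bash
python3 -m handwheel '[[[-0.5,0,0,0,0,0,0],[-0.5,0,0,0,0,0,0],[-0.5,0,0,0,0,0,0],[-0.5,0,0,0,0,0,0]]]'
```

```text
t: 4.6
eef_pos: [0.5437, -0.1651, 0.193]
ee_rot: [[1.0, 0.0, 0.001], [0.0, -1.0, -0.0], [0.001, 0.0, -1.0]]
wrist_force: [-0.8, -0.1, 5.9]
finger_gap: 0.0347
```

```bash
python3 -m handwheel '[[[-0.5,0,0,2.0,0,0,0],[-0.5,0,0,4.0,0,0,0],[-0.5,-0.6,3.5,5.0,0,0,0],[-0.5,-0.8,5,5.0,0,0,0],[-0.5,-0.8,5,4.0,0,0,0],[-0.5,-0.8,5,1.0,0,0,0],[-0.5,-0.8,5,0,0,0,0],[-0.5,-0.8,4.5,0,0,0,0],[-0.5,-0.8,4,0,0,0,0],[-0.5,0,0,0,0,0,0],[-0.5,0,0,0,0,0,0],[-0.5,0,0,0,0,0,0]]]'
python3 - <<'E'
from h import *
import pickle
im,cal=snap("wrist","wrist3.png")
pickle.dump((im,cal),open("w3.pkl","wb"))
o=ortho(im,cal,.012,.40,.64,.04,.28,2500)
cv2.imwrite("pics/ort3.png",o[:,:,::-1]); print(manip.get_obs()["eef_pos"],manip.get_obs()["finger_gap"])
for l in ["nest_round","nest_square","nest_long","nest_post"]:
    r=spotter.trace("wrist",l); print(l,[(round(d["score"],2),d["at"],ray("wrist",d["at"],.010,cal)) for d in r[:2]])
E
```

```text
t: 6.1
eef_pos: [0.491, 0.146, 0.3952]
ee_rot: [[1.0, -0.002, -0.0], [-0.002, -1.0, -0.001], [-0.0, 0.001, -1.0]]
wrist_force: [0.8, -0.9, 0.1]
finger_gap: 0.0344
[0.49101932 0.14603752 0.39527033] 0.034689737107964295
nest_round [(0.72, [238.8, 264.3], array([0.46286683, 0.19401861, 0.01      ]))]
nest_square [(0.57, [222.8, 366.0], array([0.47742298, 0.10307443, 0.01      ]))]
nest_long [(0.92, [114.0, 346.2], array([0.56996868, 0.12229489, 0.01      ]))]
nest_post [(0.81, [140.1, 236.9], array([0.54933666, 0.21346703, 0.01      ])), (0.52, [264.7, 586.1], array([ 0.43706161, -0.10002498,  0.01      ]))]
```

View pics/ort3.png

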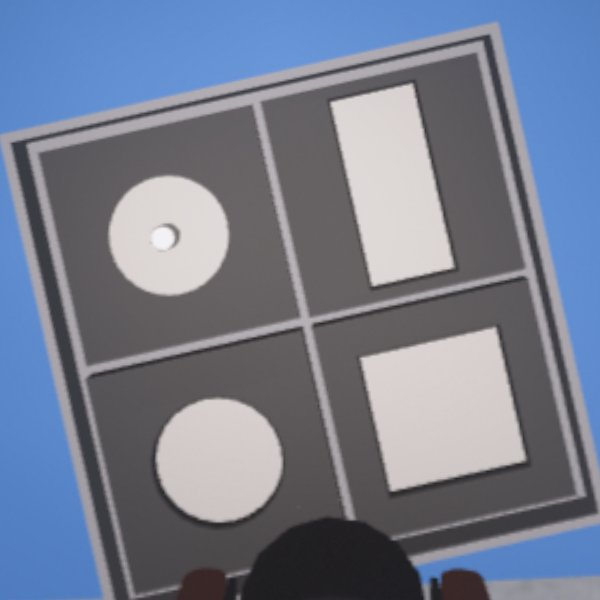

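View pics/wrist3.png

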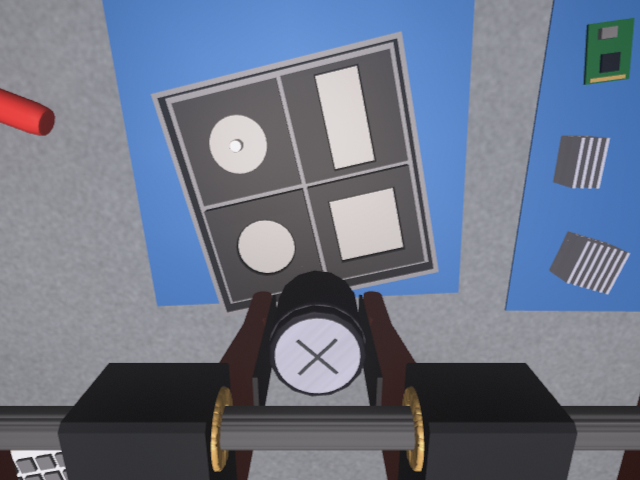

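Run:
```python
from h import *
import pickle
im,cal=pickle.load(open("w3.pkl","rb"))
z=.010;s=4000
o=ortho(im,cal,z,.40,.64,.04,.28,s)
g=cv2.cvtColor(o,cv2.COLOR_RGB2GRAY); hsv=cv2.cvtColor(o,cv2.COLOR_RGB2HSV)
m=((g>185)&(hsv[...,1]<50)).astype(np.uint8); m=cv2.morphologyEx(m,cv2.MORPH_OPEN,np.ones((21,21)))
cs,_=cv2.findContours(m,cv2.RETR_EXTERNAL,cv2.CHAIN_APPROX_NONE)
for c in cs:
    if cv2.contourArea(c)<5000: continue
    (u,v),(w,h),a=cv2.minAreaRect(c); M=cv2.moments(c); cu,cv_=M["m10"]/M["m00"],M["m01"]/M["m00"]
    print("rect",(.64-v/s).round(4) if hasattr(v,'round') else round(.64-v/s,4),round(.28-u/s,4),"mom",round(.64-cv_/s,4),round(.28-cu/s,4),"size",round(w/s*1e3,1),round(h/s*1e3,1),a)
```

```text
rect 0.4557 0.1926 mom 0.4557 0.1927 size 47.5 48.2 90.0
rect 0.476 0.1027 mom 0.4761 0.1027 size 54.5 55.2 77.29288482666016
rect 0.5457 0.2129 mom 0.5458 0.2129 size 46.5 46.8 90.0
rect 0.5661 0.1231 mom 0.5662 0.1231 size 75.7 33.3 77.27564239501953
```

```bash
python3 -m handwheel '[[[-0.5,-1.8,2.35,-2.0,0,0,0],[-0.5,-1.8,2.3,-5.0,0,0,0],[-0.5,0,0,-5,0,0,0],[-0.5,0,0,-4,0,0,0],[-0.5,0,0,-1.8,0,0,0],[-0.5,0,0,0,0,0,0],[-0.5,0,0,0,0,0,0],[-0.5,0,0,0,0,0,0]]]'
```

```text
t: 7.35
eef_pos: [0.4552, 0.194, 0.2184]
ee_rot: [[1.0, 0.0, 0.002], [0.0, -1.0, 0.001], [0.002, -0.001, -1.0]]
wrist_force: [-0.4, -0.8, -1.0]
finger_gap: 0.0348
```

```bash
python3 -m handwheel '[[[-0.5,0,-0.15,-0.6,0,0,0],[-0.5,0,0,-0.5,0,0,0],[-0.5,0,0,-0.3,0,0,0],[-0.5,0,0,-0.1,0,0,0],[-0.5,0,0,0,0,0,0],[-0.5,0,0,0,0,0,0]]]'
```

```text
t: 8.1
eef_pos: [0.4548, 0.1924, 0.2024]
ee_rot: [[1.0, 0.0, 0.0], [0.0, -1.0, 0.0], [0.0, -0.0, -1.0]]
wrist_force: [0.2, 0.3, -0.3]
finger_gap: 0.0347
```

```bash
python3 -m handwheel '[[[-0.5,0,0,-0.1,0,0,0],[-0.5,0,0,0,0,0,0],[-0.5,0,0,0,0,0,0]]]'
python3 - <<'E'
from h import *
snap("wrist","wrist4.png");snap("side","side4.png")
E
```

```text
t: 8.48
eef_pos: [0.4547, 0.1923, 0.2013]
ee_rot: [[1.0, 0.0, 0.0], [0.0, -1.0, -0.0], [0.0, 0.0, -1.0]]
wrist_force: [0.3, 0.5, -1.5]
finger_gap: 0.0344
```

View pics/wrist4.png

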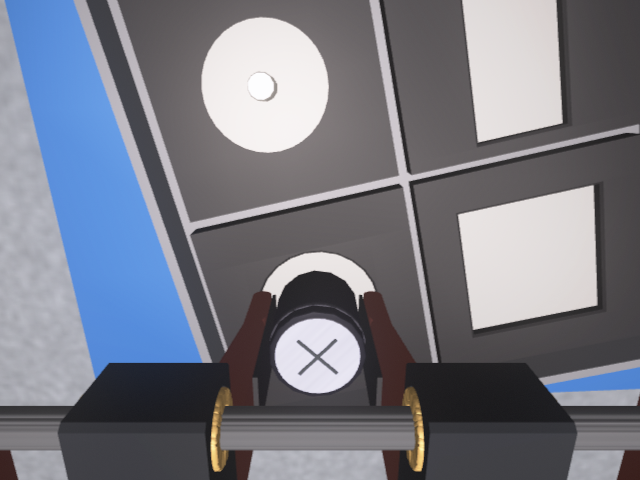

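```bash
python3 -m handwheel '[[[-0.5,0.05,0,-0.08,0,0,0],[-0.5,0,0,0,0,0,0],[-0.5,0,0,0,0,0,0]]]'
```

```text
t: 8.95
eef_pos: [0.455, 0.1923, 0.201]
ee_rot: [[1.0, 0.0, -0.0], [0.0, -1.0, 0.0], [-0.0, -0.0, -1.0]]
wrist_force: [-2.4, -0.5, 7.0]
finger_gap: 0.0344
```

```bash
python3 -m handwheel '[[[-0.1,0,0,0,0,0,0],[0.0,0,0,0,0,0,0],[0.08,0,0,0,0,0,0],[0.08,0,0,0,0,0,0],[0.08,0,0,2,0,0,0],[0.08,0,0,4,0,0,0],[0.08,0,0,5,0,0,0],[0.08,0,0,4,0,0,0],[0.08,0,0,0,0,0,0],[0.08,0,0,0,0,0,0]]]'
python3 - <<'E'
from h import *
im,cal=snap("wrist","wrist5.png")
o=ortho(im,cal,.050,.40,.5,.14,.24,5000)
for i in range(0,500,50): cv2.line(o,(i,0),(i,500),(90,90,90),1); cv2.line(o,(0,i),(500,i),(90,90,90),1)
cv2.imwrite("pics/ort5.png",np.hstack([o])[:,:,::-1])
E
```

```text
t: 10.2
eef_pos: [0.4549, 0.1922, 0.3499]
ee_rot: [[1.0, 0.0, -0.001], [0.0, -1.0, -0.0], [-0.001, 0.0, -1.0]]
wrist_force: [-0.4, 0.4, -0.8]
finger_gap: 0.0472
```

View pics/wrist5.png

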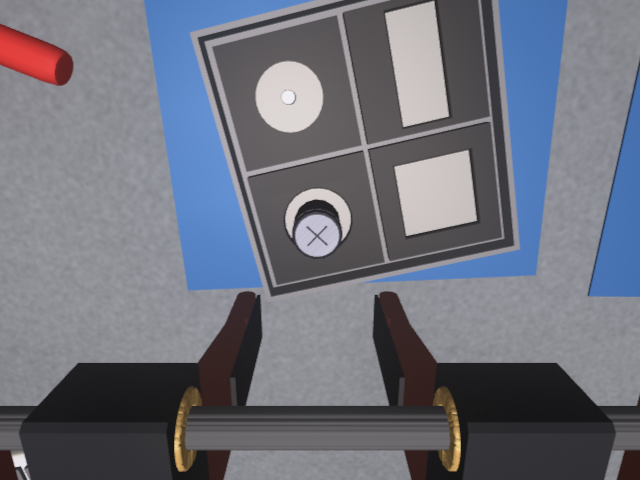

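View pics/ort5.png

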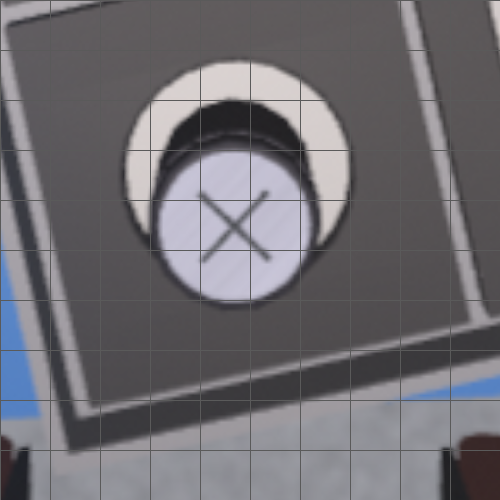

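```bash
python3 -m handwheel '[[[0.18,-0.2,-4,0,0,0,-0.05],[0.18,-0.2,-5,0,0,0,-0.05],[0.18,-0.2,-5,0,0,0,-0.05],[0.18,-0.2,-5,-1,0,0,-0.05],[0.18,-0.2,-5,-2,0,0,-0.05],[0.18,-0.2,-4.9,-3,0,0,-0.045],[0.18,0,0,-2,0,0,0],[0.18,0,0,0,0,0,0],[0.18,0,0,0,0,0,0]]]'
python3 - <<'E'
from h import *
im,cal=snap("wrist","wrist6.png")
o=ortho(im,cal,.032,.39,.49,-.15,-.05,5000)
for i in range(0,500,50): cv2.line(o,(i,0),(i,500),(90,90,90),1); cv2.line(o,(0,i),(500,i),(90,90,90),1)
cv2.imwrite("pics/ort6.png",np.hstack([o])[:,:,::-1])
E
```

```text
t: 11.38
eef_pos: [0.4433, -0.0962, 0.2704]
ee_rot: [[0.957, -0.29, -0.001], [-0.29, -0.957, -0.0], [-0.001, 0.0, -1.0]]
wrist_force: [-0.1, -0.4, -0.2]
finger_gap: 0.0516
```

View pics/wrist6.png

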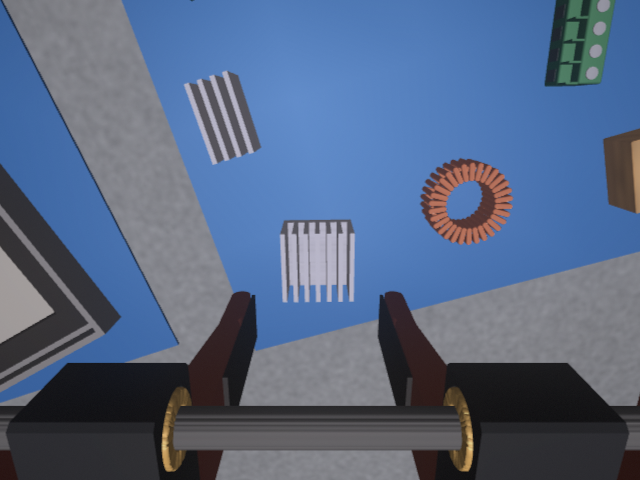

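View pics/ort6.png

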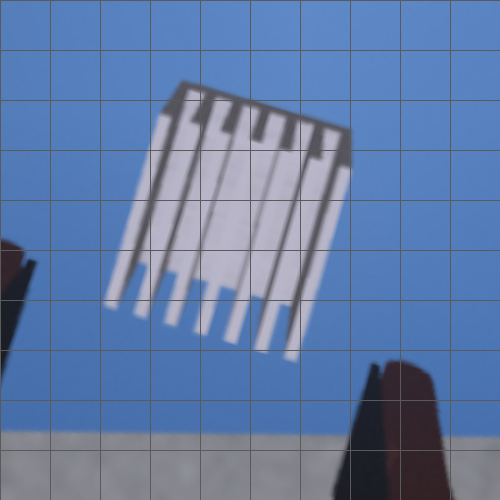

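```bash
python3 -m handwheel '[[[0.18,-0.1,0.05,-3.0,0,0,0],[0.18,0,0,-3,0,0,0],[0.18,0,0,-1.6,0,0,0],[0.18,0,0,-0.2,0,0,0],[0.18,0,0,0,0,0,0],[0.18,0,0,0,0,0,0],[-0.4,0,0,0,0,0,0],[-0.4,0,0,0,0,0,0],[-0.4,0,0,0,0,0,0],[-0.4,0,0,0,0,0,0]]]'
```

```text
t: 12.68
eef_pos: [0.4424, -0.0962, 0.193]
ee_rot: [[0.957, -0.29, 0.001], [-0.29, -0.957, 0.0], [0.001, -0.0, -1.0]]
wrist_force: [-0.9, 0.6, 6.5]
finger_gap: 0.0398
```

```bash
python3 -m handwheel '[[[-0.4,0,0,2,0,0,0],[-0.4,0,0,4,0,0,0],[-0.4,0.68,4,3,0,0,0.1035],[-0.4,0.68,4,0,0,0,0.1035],[-0.4,0.68,4,0,0,0,0.1035],[-0.4,0.68,4,0,0,0,0.1035],[-0.4,0.66,3.9,-2,0,0,0.1035],[-0.4,0,0,-4,0,0,0],[-0.4,0,0,-0.5,0,0,0],[-0.4,0,0,0,0,0,0],[-0.4,0,0,0,0,0,0]]]'
python3 - <<'E'
from h import *
snap("wrist","wrist7.png");o=manip.get_obs();print(o["eef_pos"],np.arctan2(o["ee_rot"][1,0],o["ee_rot"][0,0]),o["finger_gap"])
E
```

```text
t: 14.05
eef_pos: [0.4766, 0.1023, 0.2187]
ee_rot: [[0.976, 0.22, 0.002], [0.22, -0.976, 0.0], [0.002, 0.0, -1.0]]
wrist_force: [0.4, 0.5, 0.2]
finger_gap: 0.0399
[0.47654913 0.10246352 0.21876159] 0.22177580127621513 0.03980717614106933
```

View pics/wrist7.png

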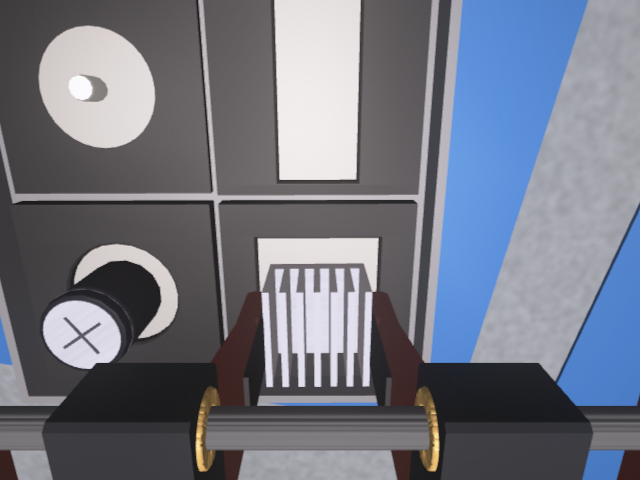

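```bash
python3 -m handwheel '[[[-0.4,-0.02,0.03,-0.8,0,0,0],[-0.4,0,0,-0.5,0,0,0],[-0.4,0,0,-0.3,0,0,0],[-0.4,0,0,-0.1,0,0,0],[-0.4,0,0,0,0,0,0],[-0.4,0,0,0,0,0,0]]]'
```

```text
t: 14.85
eef_pos: [0.4757, 0.103, 0.201]
ee_rot: [[0.975, 0.221, -0.0], [0.221, -0.975, 0.0], [-0.0, -0.0, -1.0]]
wrist_force: [-3.9, -0.9, 11.0]
finger_gap: 0.0397
```

Contact at the expected height; release and rise.

```bash
python3 -m handwheel '[[[0.0,0,0,0,0,0,0],[0.1,0,0,0,0,0,0],[0.18,0,0,0,0,0,0],[0.18,0,0,0,0,0,0],[0.18,0,0,2,0,0,0],[0.18,0,0,4,0,0,0],[0.18,0,0,5,0,0,0],[0.18,0,0,3,0,0,0],[0.18,0,0,0,0,0,0],[0.18,0,0,0,0,0,0]]]'
python3 - <<'E'
from h import *
im,cal=snap("wrist","wrist8.png")
o=ortho(im,cal,.040,.42,.52,.05,.15,5000)
for i in range(0,500,50): cv2.line(o,(i,0),(i,500),(90,90,90),1); cv2.line(o,(0,i),(500,i),(90,90,90),1)
cv2.imwrite("pics/ort8.png",np.hstack([o])[:,:,::-1])
E
```

```text
t: 16.1
eef_pos: [0.4754, 0.1031, 0.3398]
ee_rot: [[0.975, 0.221, -0.001], [0.221, -0.975, -0.0], [-0.001, 0.0, -1.0]]
wrist_force: [-0.2, -0.4, 0.5]
finger_gap: 0.0517
```

View pics/ort8.png

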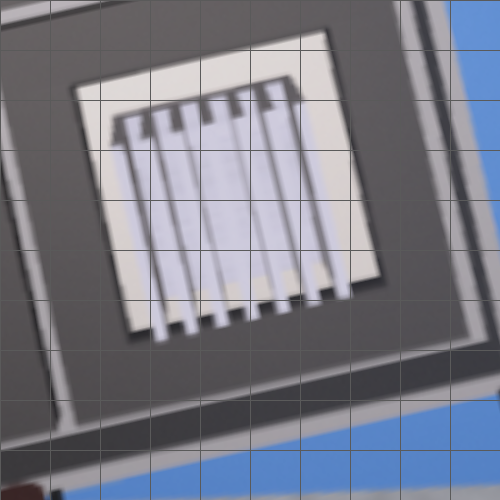

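View pics/wrist8.png

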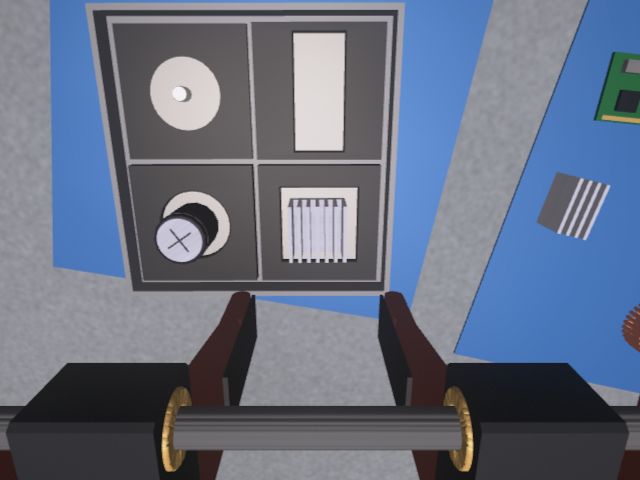

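```bash
python3 -m handwheel '[[[-0.3,0.54,-4,0,0,0,-0.053],[-0.3,0.54,-4,0,0,0,-0.053],[-0.3,0.54,-4,0,0,0,-0.053],[-0.3,0.55,-4,0,0,0,-0.053],[-0.3,0.55,-4,0,0,0,-0.053],[-0.3,0.55,-4,-1,0,0,-0.053],[-0.3,0.55,-4,-2,0,0,-0.053],[-0.3,0.55,-4,-2,0,0,-0.053],[-0.3,0.55,-4.1,-2,0,0,-0.056],[-0.3,0,0,0,0,0,0],[-0.3,0,0,0,0,0,0],[-0.3,0,0,0,0,0,0]]]'
python3 - <<'E'
from h import *
im,cal=snap("wrist","wrist9.png")
o=ortho(im,cal,.024,.475,.575,-.31,-.21,5000)
for i in range(0,500,50): cv2.line(o,(i,0),(i,500),(90,90,90),1); cv2.line(o,(0,i),(500,i),(90,90,90),1)
cv2.imwrite("pics/ort9.png",np.hstack([o])[:,:,::-1])
E
```

```text
t: 17.65
eef_pos: [0.5253, -0.2565, 0.2705]
ee_rot: [[0.968, -0.252, 0.0], [-0.252, -0.968, 0.001], [-0.0, -0.001, -1.0]]
wrist_force: [0.1, -0.4, 0.1]
finger_gap: 0.0307
```

View pics/ort9.png

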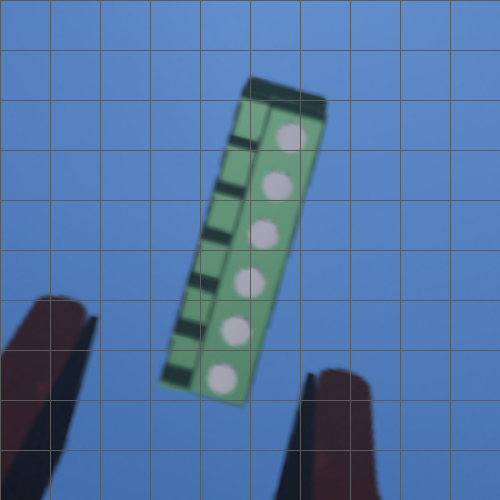

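View pics/wrist9.png

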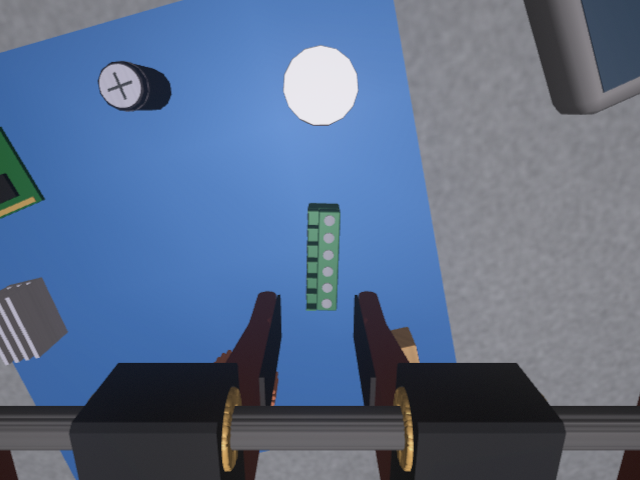

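```bash
python3 -m handwheel '[[[-0.3,-0.07,-0.2,-3.0,0,0,-0.02],[-0.3,0,0,-3,0,0,0],[-0.3,0,0,-1.6,0,0,0],[-0.3,0,0,-0.2,0,0,0],[-0.3,0,0,0,0,0,0],[-0.3,0,0,0,0,0,0],[-0.9,0,0,0,0,0,0],[-0.9,0,0,0,0,0,0],[-0.9,0,0,0,0,0,0],[-0.9,0,0,0,0,0,0]]]'
```

```text
t: 18.95
eef_pos: [0.5245, -0.26, 0.193]
ee_rot: [[0.962, -0.274, 0.001], [-0.274, -0.962, -0.0], [0.001, -0.0, -1.0]]
wrist_force: [-0.6, -0.1, 5.7]
finger_gap: 0.0174
```

```bash
python3 -m handwheel '[[[-0.9,0,0,2,0,0,0],[-0.9,0,0,4,0,0,0],[-0.9,0.46,4.2,4,0,0,0.0555],[-0.9,0.46,4.2,0,0,0,0.0555],[-0.9,0.46,4.3,0,0,0,0.0555],[-0.9,0.46,4.3,0,0,0,0.0555],[-0.9,0.46,4.3,0,0,0,0.0555],[-0.9,0.46,4.3,0,0,0,0.0555],[-0.9,0.46,4.3,-1,0,0,0.0555],[-0.9,0.46,4.3,-2,0,0,0.0555],[-0.9,0.46,4.1,-2,0,0,0.0555],[-0.9,0,0,-2,0,0,0]]]'
python3 -m handwheel '[[[-0.9,0,0,-0.5,0,0,0],[-0.9,0,0,0,0,0,0],[-0.9,0,0,0,0,0,0]]]'
python3 - <<'E'
from h import *
snap("wrist","wrist10.png");o=manip.get_obs();print(o["eef_pos"],np.arctan2(o["ee_rot"][1,0],o["ee_rot"][0,0]),o["finger_gap"])
E
```

```text
t: 20.45
eef_pos: [0.5658, 0.1274, 0.2228]
ee_rot: [[0.974, 0.227, 0.001], [0.227, -0.974, 0.002], [0.001, -0.002, -1.0]]
wrist_force: [0.1, -0.6, -1.3]
finger_gap: 0.0178
t: 20.82
eef_pos: [0.5662, 0.1224, 0.2186]
ee_rot: [[0.976, 0.219, 0.001], [0.219, -0.976, 0.0], [0.001, 0.0, -1.0]]
wrist_force: [-0.1, -0.2, -1.0]
finger_gap: 0.0176
[0.5661338  0.12254544 0.21856611] 0.22118646514652904 0.017883245158118986
```

View pics/wrist10.png

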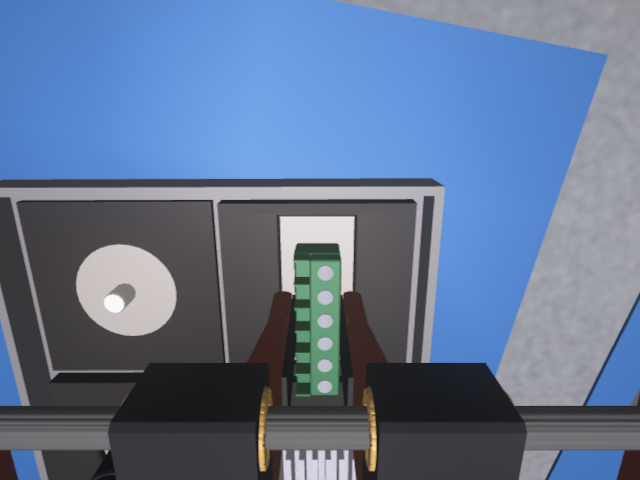

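```bash
python3 -m handwheel '[[[-0.9,0,0.05,-0.8,0,0,0],[-0.9,0,0,-0.5,0,0,0],[-0.9,0,0,-0.3,0,0,0],[-0.9,0,0,-0.1,0,0,0],[-0.9,0,0,0,0,0,0],[-0.9,0,0,0,0,0,0]]]'
```

```text
t: 21.62
eef_pos: [0.5655, 0.1235, 0.201]
ee_rot: [[0.975, 0.22, -0.001], [0.22, -0.975, 0.0], [-0.001, -0.0, -1.0]]
wrist_force: [-3.4, -0.2, 7.6]
finger_gap: 0.0179
```

```bash
python3 -m handwheel '[[[-0.5,0,0,0,0,0,0],[-0.4,0,0,0,0,0,0],[-0.3,0,0,0,0,0,0],[-0.3,0,0,0,0,0,0],[-0.3,0,0,2,0,0,0],[-0.3,0,0,4,0,0,0],[-0.3,0,0,5,0,0,0],[-0.3,0,0,3,0,0,0],[-0.3,0,0,0,0,0,0],[-0.3,0,0,0,0,0,0]]]'
python3 - <<'E'
from h import *
im,cal=snap("wrist","wrist11.png")
o=ortho(im,cal,.032,.51,.61,.07,.17,5000)
for i in range(0,500,50): cv2.line(o,(i,0),(i,500),(90,90,90),1); cv2.line(o,(0,i),(500,i),(90,90,90),1)
cv2.imwrite("pics/ort11.png",np.hstack([o])[:,:,::-1])
E
```

```text
t: 22.88
eef_pos: [0.5653, 0.1236, 0.3397]
ee_rot: [[0.975, 0.221, -0.001], [0.221, -0.975, -0.0], [-0.001, -0.0, -1.0]]
wrist_force: [-0.2, 0.2, 0.2]
finger_gap: 0.0305
```

View pics/wrist11.png

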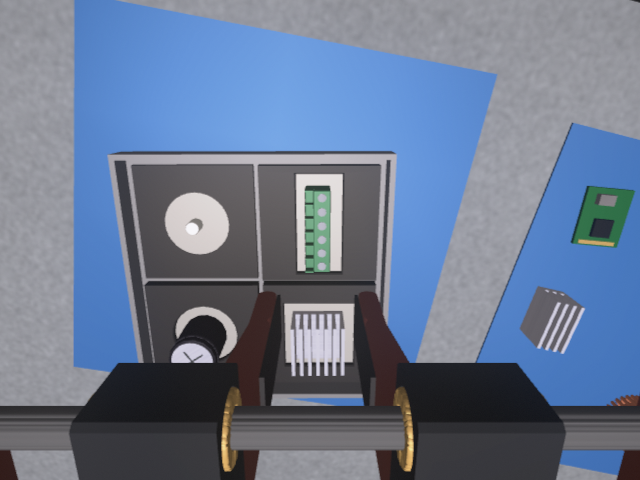

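View pics/ort11.png

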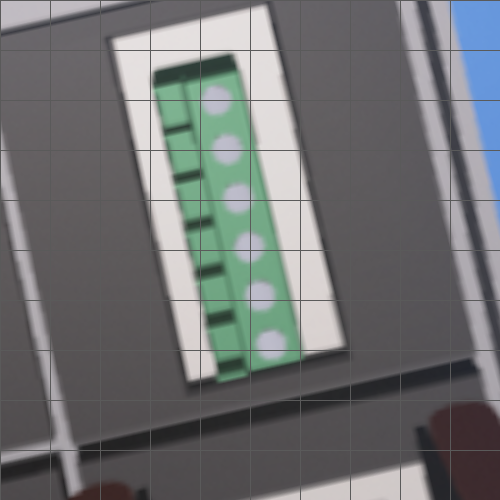

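```bash
python3 -m handwheel '[[[0.3,-1.42,-3.86,0,0,0,-0.028],[0.3,-1.42,-3.86,0,0,0,-0.028],[0.3,-1.42,-3.86,0,0,0,-0.028],[0.3,-1.42,-3.86,0,0,0,-0.028],[0.3,-1.42,-3.86,0,0,0,-0.028],[0.3,-1.42,-3.86,-2,0,0,-0.028],[0.3,-1.42,-3.86,-2,0,0,-0.028],[0.3,-1.42,-3.86,-3,0,0,-0.028],[0.3,0,0,0,0,0,0],[0.3,0,0,0,0,0,0],[0.3,0,0,0,0,0,0]]]'
python3 - <<'E'
from h import *
im,cal=snap("wrist","wrist12.png")
o=ortho(im,cal,.024,.40,.5,-.235,-.135,5000)
for i in range(0,500,50): cv2.line(o,(i,0),(i,500),(90,90,90),1); cv2.line(o,(0,i),(500,i),(90,90,90),1)
cv2.imwrite("pics/ort12.png",np.hstack([o])[:,:,::-1])
E
```

```text
t: 24.3
eef_pos: [0.4528, -0.1841, 0.2707]
ee_rot: [[1.0, 0.0, 0.001], [0.0, -1.0, 0.0], [0.001, -0.0, -1.0]]
wrist_force: [-0.1, -0.8, 0.3]
finger_gap: 0.0571
```

View pics/wrist12.png

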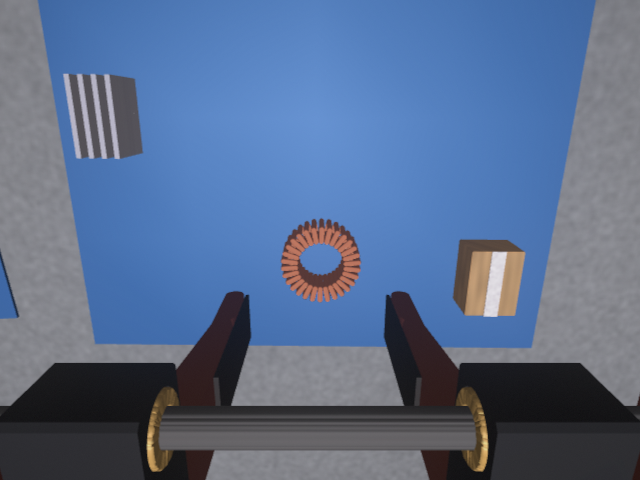

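View pics/ort12.png

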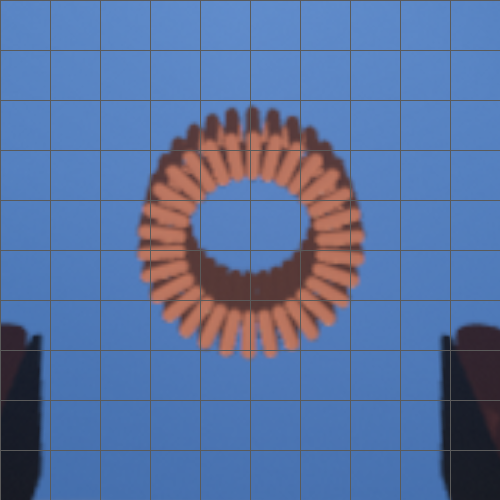

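```bash
python3 -m handwheel '[[[0.3,-0.16,-0.1,-3.0,0,0,0],[0.3,0,0,-3,0,0,0],[0.3,0,0,-1.6,0,0,0],[0.3,0,0,-0.2,0,0,0],[0.3,0,0,0,0,0,0],[0.3,0,0,0,0,0,0],[-0.3,0,0,0,0,0,0],[-0.3,0,0,0,0,0,0],[-0.3,0,0,0,0,0,0],[-0.3,0,0,0,0,0,0]]]'
```

```text
t: 25.6
eef_pos: [0.4507, -0.1862, 0.193]
ee_rot: [[1.0, -0.002, 0.001], [-0.002, -1.0, -0.0], [0.001, -0.0, -1.0]]
wrist_force: [-1.1, 0.7, 6.0]
finger_gap: 0.0455
```

```bash
python3 -m handwheel '[[[-0.3,0,0,2,0,0,0],[-0.3,0,0,4,0,0,0],[-0.3,1.05,4.43,4,0,0,0.025],[-0.3,1.05,4.43,1,0,0,0.025],[-0.3,1.05,4.43,0,0,0,0.025],[-0.3,1.05,4.43,0,0,0,0.025],[-0.3,1.05,4.43,0,0,0,0.025],[-0.3,1.05,4.43,0,0,0,0.025],[-0.3,1.05,4.43,0,0,0,0.025],[-0.3,1.05,4.43,0,0,0,0.025],[-0.3,1.04,4.46,0,0,0,0.025],[-0.3,0,0,-2,0,0,0]]]'
python3 -m handwheel '[[[-0.3,0,0,-3,0,0,0],[-0.3,0,0,-2,0,0,0],[-0.3,0,0,0,0,0,0],[-0.3,0,0,0,0,0,0]]]'
python3 - <<'E'
from h import *
snap("wrist","wrist13.png");o=manip.get_obs();print(o["eef_pos"],np.arctan2(o["ee_rot"][1,0],o["ee_rot"][0,0]),o["finger_gap"])
E
```

```text
t: 27.1
eef_pos: [0.5452, 0.2175, 0.283]
ee_rot: [[0.974, 0.227, 0.002], [0.227, -0.974, 0.003], [0.003, -0.002, -1.0]]
wrist_force: [0.6, -1.4, -1.7]
finger_gap: 0.0457
t: 27.6
eef_pos: [0.5452, 0.2128, 0.2332]
ee_rot: [[0.975, 0.221, 0.001], [0.221, -0.975, 0.0], [0.001, -0.0, -1.0]]
wrist_force: [0.8, -0.1, -0.2]
finger_gap: 0.0455
[0.54532709 0.21287257 0.23346056] 0.223145906938459 0.04546396591171524
```

View pics/wrist13.png

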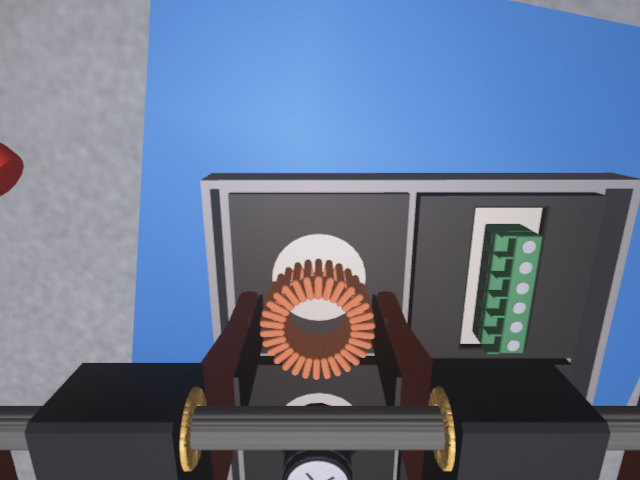

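```bash
python3 -m handwheel '[[[-0.3,0,0,-0.8,0,0,0],[-0.3,0,0,-0.8,0,0,0],[-0.3,0,0,-0.6,0,0,0],[-0.3,0,0,-0.4,0,0,0],[-0.3,0,0,-0.3,0,0,0],[-0.3,0,0,0,0,0,0],[-0.3,0,0,0,0,0,0]]]'
python3 -m handwheel '[[[-0.3,0,0,-0.2,0,0,0],[-0.3,0,0,-0.1,0,0,0],[-0.3,0,0,0,0,0,0],[-0.3,0,0,0,0,0,0]]]'
```

```text
t: 28.52
eef_pos: [0.545, 0.2129, 0.2037]
ee_rot: [[0.975, 0.221, 0.0], [0.221, -0.975, 0.0], [0.0, -0.0, -1.0]]
wrist_force: [0.3, -0.7, -0.8]
finger_gap: 0.0455
t: 29.02
eef_pos: [0.545, 0.2128, 0.2011]
ee_rot: [[0.975, 0.221, 0.0], [0.221, -0.975, 0.0], [0.0, -0.0, -1.0]]
wrist_force: [-1.9, -1.1, 4.9]
finger_gap: 0.0456
```

Contact at 0.201, i.e. fully down; release and move clear.

```bash
python3 -m handwheel '[[[0.1,0,0,0,0,0,0],[0.2,0,0,0,0,0,0],[0.28,0,0,0,0,0,0],[0.28,0,0,0,0,0,0],[0.28,0,0,2,0,0,0],[0.28,0,0,4,0,0,0],[0.28,-1,-1,5,0,0,0],[0.28,-3,-2,5,0,0,0],[0.28,-2,-2,4,0,0,0],[0.28,0,0,0,0,0,0],[0.28,0,0,0,0,0,0],[0.28,0,0,0,0,0,0]]]'
python3 - <<'E'
from h import *
im,cal=snap("wrist","wrist14.png")
o=ortho(im,cal,.032,.495,.595,.163,.263,5000)
for i in range(0,500,50): cv2.line(o,(i,0),(i,500),(90,90,90),1); cv2.line(o,(0,i),(500,i),(90,90,90),1)
cv2.imwrite("pics/ort14.png",np.hstack([o])[:,:,::-1])
snap("side","side14.png");snap("scene","scene14.png")
E
```

```text
t: 30.52
eef_pos: [0.485, 0.1634, 0.3991]
ee_rot: [[0.975, 0.222, -0.002], [0.222, -0.975, -0.001], [-0.002, 0.001, -1.0]]
wrist_force: [-0.4, 1.1, 0.1]
finger_gap: 0.0565
```

View pics/wrist14.png

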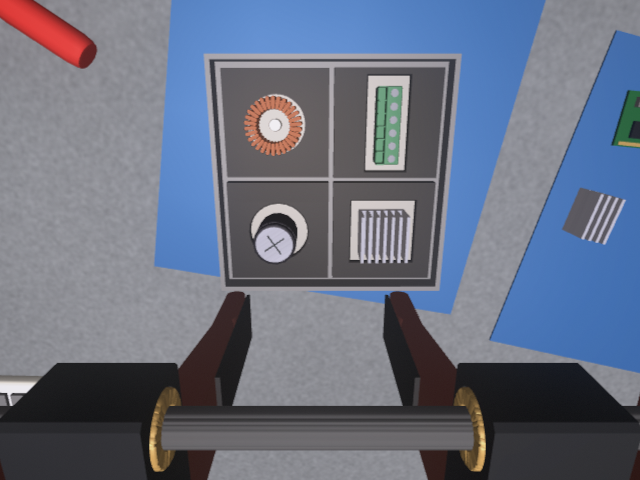

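View pics/ort14.png

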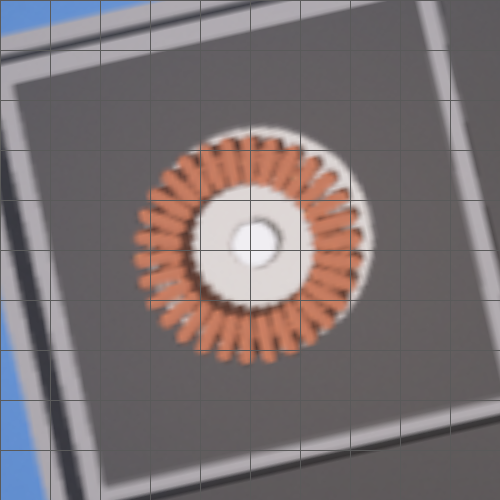

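View pics/side14.png

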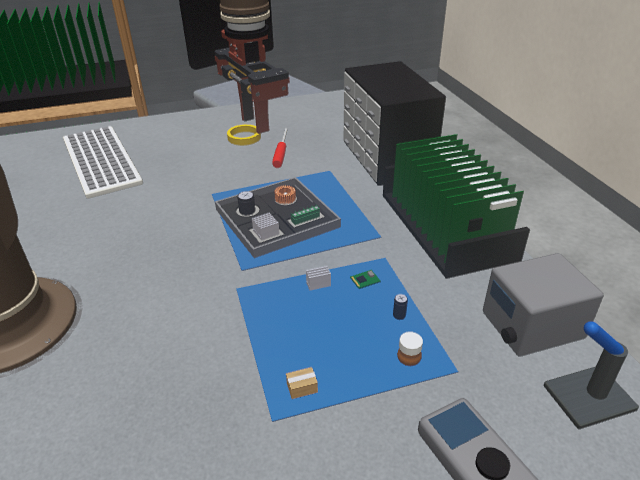

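Run:
```python
from rig import close_job, manip
print(manip.get_obs()["t"]); close_job()
```

```text
30.675
the job is handed in; nothing more can be done
```

All four parts are in their nests. I placed them in the order given (capacitor, square heat sink, terminal block, coil) and handed the job in at about 30.7 s.

- **Seating:** I lowered each part until it touched the nest floor, at wrist heights within 0.1 mm of each other, with forces of about 5 to 11 N. Each part was at the expected floor height when I released it.
- **Centring:** the wrist-camera pictures show the parts upright and within about 1.5 mm of their nest centres. I checked the terminal block's position by eye only.
- **Left alone:** in the last side view the slim capacitor and narrow heat sink look unmoved, and the gripper was clear of everything.
- **Disagreement:** the first two-camera estimate differed from the wrist camera by about 7 mm for the coil and 4 mm for the wide capacitor. I used the wrist-camera values, and the grasps confirmed them. No other check failed.

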